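# Load a lens tube and hold the curing lamp's enabling lever

## Task

Take the tall lens tube out of the compartment tray, slip it over the glass light post of the curing station so that it stands flat on its seat, and let go of it. Only then press the crossbar of the sprung enabling lever down until the lever arm is level, without ever squeezing it down near its bottom stop (that trips it), and finish the program while still holding it level with the fingers. Leave the other parts in the tray and everything else on the bench where it is.

Things in the scene. Friction and masses are not known exactly. Their poses are not given: they have to be found in the camera images.
- tray: Grey open plastic tray fixed to the bench, 180 x 180 mm, 16 mm high outside, walls and floor 5 mm thick, one divider each way: 2 x 2 compartments about 82 mm square, centres 44 mm from the tray's centre in its x and y, one part in each. Origin: centre of the underside; x, y along its sides. It lies left or right of the station, the lever unit on the other side.
- tube: The lens tube to load: plain aluminium, a straight thick-walled round tube, 36 mm outside diameter, 22 mm bore right through, 40 mm tall, 50 to 100 g; the tallest part in the tray, standing upright on the floor of one compartment (any of the four). Origin: centre of its lower end, z along the axis, up.
- flat_ring: Other part in the tray, leave it: flat wide aluminium ring, 52 mm outside, 36 mm bore, 12 mm tall. Origin: centre of the underside.
- plug: Other part in the tray, leave it: solid stepped aluminium plug without a hole, 32 mm across at its foot, 20 mm at its top, 26 mm tall. Origin: centre of the underside.
- cone_cap: Other part in the tray, leave it: solid conical aluminium cap without a hole, 40 mm across at its foot, 18 mm at its top, 24 mm tall. Origin: centre of the underside.
- seat (a point): Centre of the curing station's seat, z up. The station is a fixed white round base, 100 mm diameter, 20 mm high; on it a dark steel disc, 54 mm diameter, whose top, 30 mm above the bench, is the seat. From its middle a glass light post of 18 mm diameter rises 18 mm, its top 4 mm tapering to 12 mm. A seated tube has its origin at this point.
- switch: Enabling-lever unit: dark steel foot plate 170 x 85 mm, 10 mm thick, fixed to the bench; at its +x end two white upright cheeks (60 mm long, 12 mm thick, tops 90 mm above the bench) carry the lever's pivot between them. Origin: centre of the underside; the lever arm points along its -x from the pivot, z up. The lever counts as part of it.
- pivot (a point): The lever's pivot axis, midway between the cheeks, 70 mm above the bench and 50 mm along +x of the lever unit's origin; the axis runs along the unit's y.
- bar (a point): Middle of the lever's crossbar axis: a black round bar of 16 mm diameter, 64 mm long, parallel to the pivot and 105 mm from it, at the end of a flat aluminium arm 24 mm wide and 10 mm thick; this point moves with the lever. Press here from above.
- paddle (a joint): Lever angle, rad. 0 = released, arm sloping up 0.5 rad (29 degrees) from the pivot; grows as the crossbar is pressed; 0.5 = arm level (bar axis 70 mm above the bench, like the pivot); 0.9 = bottom stop. Sprung back to 0: about 4 N on the bar starts it, 7 N holds it level, 10 N reaches the stop. Level means 0.38 to 0.62; beyond 0.8 it trips.
- oil_bottle: Bystander: small amber bottle, 28 mm diameter, 65 mm tall. Origin: centre of the underside.
- dish: Bystander: shallow clear plastic dish, 80 mm diameter, 15 mm tall. Origin: centre of the underside.
- driver: Bystander: screwdriver 150 mm long, lying across the bench near the robot. Origin: its middle, at the underside.
- slide_box: Bystander: blue plastic slide box, 85 x 100 x 35 mm. Origin: centre of the underside.
- objective_jar: Bystander: black screw-top jar for an objective, 48 mm diameter, 70 mm tall. Origin: centre of the underside.
- tissue_pack: Bystander: flat cardboard pack of lens tissue, 100 x 75 x 18 mm. Origin: centre of the underside.
- pen_cup: Bystander: white ceramic cup, 70 mm diameter, 85 mm tall. Origin: centre of the underside.

How it is judged:
By the outcome, as a careful person would: the job done as asked, in the order asked, and still so for the second after the job is handed in, while the arm keeps its last pose, push and grip.
It also fails if it takes over 61 s, if anything falls off the work surface, if the arm or the gripper's body presses on something with over 40 N, if the wrist force passes 120 N, or if a joint passes its speed limit or range.

## Robot

A 7-joint arm with a two-finger parallel gripper is mounted at the origin on the work surface. World frame = base frame: x ahead of the robot, y to its left, z up, the work surface at z = 0. Lengths are in m, angles in degrees, forces in N, time in s.
With the tool pointing down it reaches from about 0.425 to 0.875 m from the base axis. Payload 4.7 kg.
Tool frame: the origin (TCP) lies at the very end of the fingers, on their centre line; the grasp point (between the pads) lies env.grip_point_offset behind it (env.grip_point_offset is the distance from the TCP to the grasp point, in m); z points along the fingers, y is the direction in which the jaws open and shut (so a half turn about z gives the same grasp; the last joint's range is limited). The gripper opens to 87 mm and grips with 3 to 60 N. Pads are 19 mm wide; open, the fingers measure 117 mm over their backs; the gripper's body (75 mm by 190 mm) begins 51 mm behind the grasp point.
Start: joints at [76.496, 18.392, -4.016, 83.108, 1.295, 78.541, -3.26], TCP at [0.161, -0.63, 0.223] pointing down, gripper open.
Joint ranges: [-163.93, 163.93], [-17.29, 119.83], [-79.2, 71.16], [3.27, 140.29], [-89.18, 269.18], [5.43, 117.66], [-154.24, 154.24]. Speed limits (degrees/s): [147.25, 147.25, 180, 180, 180, 180, 180].

## Interface

Orientations are given as [roll, pitch, yaw] about the fixed x, y, z axes, in that order (R = Rz(yaw) Ry(pitch) Rx(roll)).
In Python, from cell import env gives the robot as it stands.
- The arm moves only by the tool send_rows, never from a script. Its argument "plan" is a list of rows, each a list of 7 numbers: the finger opening in mm, from 0 to 87, then the shift along the tool's x, y, z in mm, then the turn, a rotation vector about the tool's x, y, z in rad. A call has 1 to 12 rows; each row shifts and turns the commanded pose from where the row before left it, along the tool's axes as they then stand; what a row does not reach is not made up. A row lasts 1/10 s, in which the tool goes at most 50 mm and 8.59 degrees, less where a joint would pass 70% of its speed; a pose out of reach is approached as far as the arm can. A call is refused whole if a number of a shift passes 50 or a number of a turn 0.15, either way. A call with a gripper value outside its range is refused whole. The fingers move at their own pace and stop on an object; "grip_force" is the grip in N (left out, the last holds). Time passes only in rows, so rows that do not move let the fingers close. It gives the time, the measured TCP pose, the force and the opening at its end, in the units of the state.
- env.get_obs(): the state, without advancing time (a new reading comes with each control period).
- env.read_camera(name): name is "scene" or "top"; returns the picture (420x560x3 uint8, red, green, blue); there is no depth.
- env.get_calibration(name): a dict with "fx", "fy", "cx", "cy" (pixels), "k1" (the pictures are not rectified: a ray, as slopes to the right and down, at radius r is drawn at 1 + k1 r^2 times it, then the intrinsics apply), "extrinsics" (4x4, takes a point from camera to world coordinates). Camera axes: x right, y down, z forward; pixel columns grow to the right and rows downward; lengths in m; the calibration is good to about 2 mm. A picture is of the moment at which its call begins. get_calibration takes no time and is no camera call.
- env.sign_off(): hands the job in, once; it reports no verdict.
Trained networks look in the newest picture that a camera, given by its name, has taken for a name from the list of things; names that differ only in an ending like _2 or _b are one class to them, and where a whole thing is asked for, a point or a joint stands for the part that bears it (a point fixed in the world has none). Each returns a list of dicts, best first, with "confidence" (0 to 1); they miss things now and then, are a little off and sometimes report something else, mostly with a low value. They report only what shows in the picture. A call takes as long as a camera call.
- env.regions_of(camera, query): "region" (420x560 bool, what is visible of it) and "rect" ([left, top, right, bottom] in pixels, round what is visible of it).
The state is a dict: "time_s": time; "qpos": joint angles; "joint_velocities": joint speeds; "effort": joint torques, N m; "tool_pos": TCP position; "tool_rot": TCP orientation; "force": force on the tool from outside, world axes, zero at the start; "wrist_torque": the same for the moment, N m; "grip_width": finger opening in m.
Only numpy, scipy, OpenCV 4.12 (cv2) and the standard library are available. Lean on these libraries where they do the work, as an engineer would, in place of code of your own. Each camera call takes 0.05 s, during which the arm holds its last target. There are 200 camera calls.

## Working session

There is one attempt and no reset: what is moved stays moved. The work goes in short steps, Python scripts to look and compute and a tool call to move; the robot and the scene stay as the last step left them, time stands still between calls to the robot, and variables do not carry over. Pictures are saved under pics/ and viewed, about 8 in all and at most 12, crops included, and the job is handed in when it is done.

Besides the shell and the picture viewer there is one more tool, called after "Call:" by a JSON object that holds its "name" and its "arguments". send_rows: Moves the arm, as the interface text tells. Its arguments: {"type":"object","properties":{"plan":{"type":"array"},"grip_force":{"type":"number"}},"required":["plan"]}

```bash
mkdir -p pics; ls; python3 - <<'E'
from cell import env
import cv2, numpy as np
o=env.get_obs(); print({k:np.round(v,3).tolist() for k,v in o.items()}, env.grip_point_offset)
for c in ("top","scene"):
    cv2.imwrite(f"pics/{c}0.png",env.read_camera(c)[:,:,::-1])
    k=env.get_calibration(c); print(c,{a:np.round(b,4).tolist() for a,b in k.items()})
    for q in ["tube","tray","seat","switch","bar","flat_ring","plug","cone_cap"]:
        try: print(q,[(round(r['confidence'],2),np.round(r['rect']).tolist(),int(r['region'].sum())) for r in env.regions_of(c,q)])
        except Exception as e: print(q,e)
E
```

```text
pics
{'time_s': 0.0, 'qpos': [76.496, 18.438, -4.016, 83.174, 1.295, 78.542, -3.26], 'joint_velocities': [0.076, 0.061, -0.024, -0.048, -0.039, -0.001, 0.043], 'effort': [0.0, -49.129, -0.404, -31.253, -0.064, 0.044, 0.0], 'tool_pos': [0.16, -0.629, 0.221], 'tool_rot': [-179.891, 0.005, 14.314], 'force': [-0.066, 0.139, -0.148], 'wrist_torque': [-0.015, -0.017, -0.031], 'grip_width': 0.087} 0.0187
top {'fx': 423.8673, 'fy': 423.8673, 'cx': 279.0974, 'cy': 209.573, 'k1': -0.0528, 'extrinsics': [[0.0143, -0.9949, 0.0996, 0.4297], [-0.9999, -0.0136, 0.0068, -0.0124], [-0.0054, -0.0997, -0.995, 1.3372], [0.0, 0.0, 0.0, 1.0]]}
tube [(0.41, [100.0, 178.0, 127.0, 201.0], 556), (0.16, [200.0, 260.0, 211.0, 304.0], 250)]
tray [(0.8, [328.0, 181.0, 397.0, 249.0], 2906)]
seat [(0.76, [266.0, 187.0, 296.0, 228.0], 826)]
switch [(0.72, [178.0, 195.0, 213.0, 251.0], 1605), (0.47, [365.0, 187.0, 375.0, 199.0], 126)]
bar [(0.7, [179.0, 202.0, 202.0, 244.0], 470)]
flat_ring []
plug [(0.47, [340.0, 204.0, 346.0, 210.0], 81), (0.34, [349.0, 229.0, 356.0, 242.0], 102)]
cone_cap [(0.56, [347.0, 228.0, 356.0, 242.0], 130)]
scene {'fx': 524.3205, 'fy': 524.3205, 'cx': 280.2459, 'cy': 205.0305, 'k1': -0.0255, 'extrinsics': [[-0.674, 0.5442, -0.4995, 1.3508], [0.7387, 0.4957, -0.4568, 0.6989], [-0.001, -0.6769, -0.7361, 1.2737], [0.0, 0.0, 0.0, 1.0]]}
tube [(0.44, [206.0, 187.0, 219.0, 197.0], 126), (0.38, [348.0, 225.0, 384.0, 269.0], 439)]
tray [(0.9, [194.0, 168.0, 269.0, 221.0], 2004)]
seat [(0.7, [270.0, 222.0, 302.0, 248.0], 754)]
switch [(0.73, [332.0, 229.0, 390.0, 292.0], 1813)]
bar [(0.78, [349.0, 227.0, 387.0, 265.0], 440), (0.22, [270.0, 218.0, 300.0, 249.0], 736)]
flat_ring []
plug [(0.72, [313.0, 184.0, 339.0, 202.0], 329), (0.61, [232.0, 197.0, 243.0, 208.0], 89)]
cone_cap []
```

```bash
python3 - <<'E'
import cv2, numpy as np
t=cv2.imread("pics/top0.png")[165:265,160:420]; s=cv2.imread("pics/scene0.png")[150:300,180:400]
cv2.imwrite("pics/topc.png",cv2.resize(t,None,fx=3,fy=3,interpolation=cv2.INTER_CUBIC))
a=cv2.resize(t,(780,300),interpolation=cv2.INTER_CUBIC); b=cv2.resize(s,(440,300),interpolation=cv2.INTER_CUBIC); f=cv2.resize(cv2.imread("pics/top0.png"),(340,255))
m=np.zeros((600,780,3),np.uint8); m[:300]=a; m[300:,:440]=b; m[300:555,440:]=f
cv2.imwrite("pics/m0.png",m)
E
```

```text
(no output)
```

View pics/m0.png

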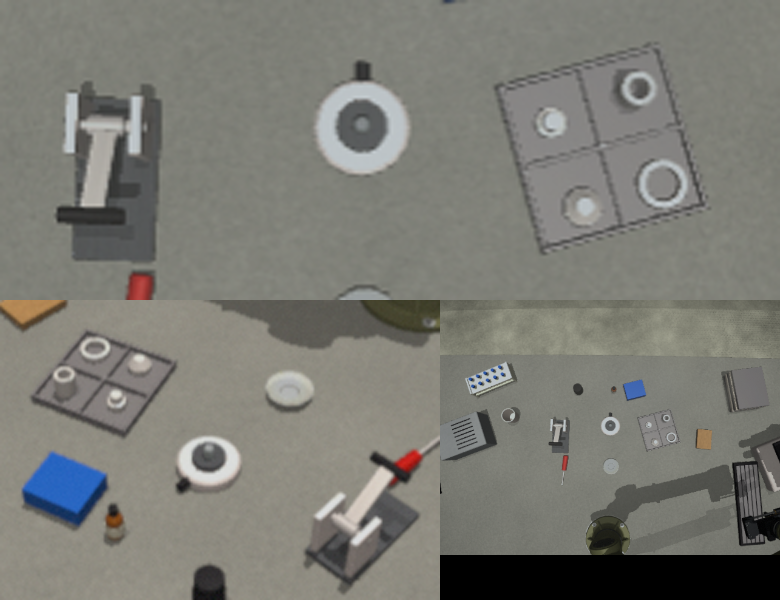

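```bash
cat > h.py <<'E'
from cell import env
import numpy as np, cv2
def cal(c):
    k=env.get_calibration(c); K=np.array([[k['fx'],0,k['cx']],[0,k['fy'],k['cy']],[0,0,1.]]); return K,np.array([k['k1'],0,0,0,0.]),np.array(k['extrinsics'])
def onplane(c,uv,z):
    K,d,E=cal(c); n=cv2.undistortPoints(np.array(uv,float).reshape(-1,1,2),K,d).reshape(-1,2)
    r=np.c_[n,np.ones(len(n))]@E[:3,:3].T; s=(z-E[2,3])/r[:,2]; return E[:3,3]+s[:,None]*r
def proj(c,P):
    K,d,E=cal(c); W=np.linalg.inv(E); return cv2.projectPoints(np.array(P,float).reshape(-1,1,3),cv2.Rodrigues(W[:3,:3])[0],W[:3,3],K,d)[0].reshape(-1,2)
E
python3 - <<'E'
from h import *
I=cv2.cvtColor(cv2.imread("pics/top0.png"),cv2.COLOR_BGR2GRAY)
f=8
def blob(c,x0,y0,x1,y1,th,z):
    I=cv2.cvtColor(cv2.imread(f"pics/{c}0.png"),cv2.COLOR_BGR2GRAY)
    b=cv2.resize(I[y0:y1,x0:x1],None,fx=f,fy=f,interpolation=cv2.INTER_CUBIC)
    m=(b>th).astype(np.uint8); cs,_=cv2.findContours(m,cv2.RETR_EXTERNAL,cv2.CHAIN_APPROX_NONE)
    k=max(cs,key=cv2.contourArea); e=cv2.fitEllipse(k)
    uv=((np.array(e[0])+.5)/f-.5)+[x0,y0]
    print(c,th,'uv',uv.round(2),'ax',np.round(np.array(e[1])/f,1),'pos',onplane(c,uv,z)[0].round(4))
for th in(130,145,160,175): blob('top',363,186,383,207,th,.045)
for th in(140,160,180): blob('top',258,190,304,230,th,.02)
for th in(140,160,180): blob('scene',264,216,306,250,th,.02)
for th in(140,155,170): blob('scene',203,180,222,200,th,.045)
print('bar ends top',onplane('top',[(160+57/3,165+214/3),(160+125/3,165+215/3)],.1203).round(4))
print('foot corners lower',onplane('top',[(160+75/3,165+260/3),(160+154/3,165+261/3)],.01).round(4))
print('cheek tops top far/near',onplane('top',[(160+72/3,165+93/3),(160+70/3,165+153/3),(160+138/3,165+94/3),(160+134/3,165+153/3)],.09).round(4))
m=env
for c in('top','scene'):
    env.read_camera(c)
    r=env.regions_of(c,'bar')[0]; q=cv2.minAreaRect(np.argwhere(r['region'])[:,::-1].astype(np.float32)); print(c,r['confidence'],q, onplane(c,q[0],.1203))
print(env.get_obs()['time_s'])
s=cv2.imread("pics/scene0.png")[215:305,320:400]; s=cv2.resize(s,None,fx=6,fy=6,interpolation=cv2.INTER_CUBIC)
t=cv2.imread("pics/top0.png")[182:260,172:222]; t=cv2.resize(t,None,fx=6,fy=6,interpolation=cv2.INTER_CUBIC)
m=np.zeros((540,780,3),np.uint8); m[:,:480]=s; m[:468,480:]=t; cv2.imwrite("pics/lev.png",m)
E
```

```text
top 130 uv [373.44 193.94] ax [11.9 13.1] pos [ 0.6114 -0.2935  0.045 ]
top 145 uv [372.86 193.94] ax [11.1 11.5] pos [ 0.6114 -0.2917  0.045 ]
top 160 uv [372.72 193.93] ax [10.5 10.8] pos [ 0.6114 -0.2912  0.045 ]
top 175 uv [372.68 193.93] ax [9.3 9.6] pos [ 0.6114 -0.2911  0.045 ]
top 140 uv [280.23 207.21] ax [31.  32.1] pos [ 0.569  -0.0069  0.02  ]
top 160 uv [280.24 207.21] ax [30.4 30.7] pos [ 0.569  -0.0069  0.02  ]
top 180 uv [280.23 207.21] ax [29.2 29.6] pos [ 0.569  -0.0069  0.02  ]
scene 140 uv [285.38 229.31] ax [25.6 37.9] pos [0.5652 0.002  0.02  ]
scene 160 uv [284.05 229.76] ax [24.8 31.7] pos [5.693e-01 1.000e-04 2.000e-02]
scene 180 uv [284.05 229.77] ax [23.9 30.6] pos [5.694e-01 2.000e-04 2.000e-02]
scene 140 uv [211.58 186.77] ax [ 8.1 11.1] pos [ 0.6089 -0.2857  0.045 ]
scene 155 uv [211.58 186.75] ax [ 7.6 10.6] pos [ 0.6088 -0.2858  0.045 ]
scene 170 uv [211.57 186.74] ax [ 7.  10.1] pos [ 0.6088 -0.2858  0.045 ]
bar ends top [[0.4701 0.283  0.1203]
 [0.4702 0.2174 0.1203]]
foot corners lower [[0.4261 0.2892 0.01  ]
 [0.4264 0.2064 0.01  ]]
cheek tops top far/near [[0.5913 0.2799 0.09  ]
 [0.5315 0.2797 0.09  ]
 [0.5911 0.214  0.09  ]
 [0.5324 0.2161 0.09  ]]
top 0.79 ((190.0, 220.5), (35.0, 20.0), 90.0) [[0.51626559 0.2527043  0.1203    ]]
scene 0.6 ((365.5588684082031, 249.23529052734375), (21.09432601928711, 42.36015319824219), 30.963756561279297) [[0.53180968 0.27049536 0.1203    ]]
1.1
```

View pics/lev.png

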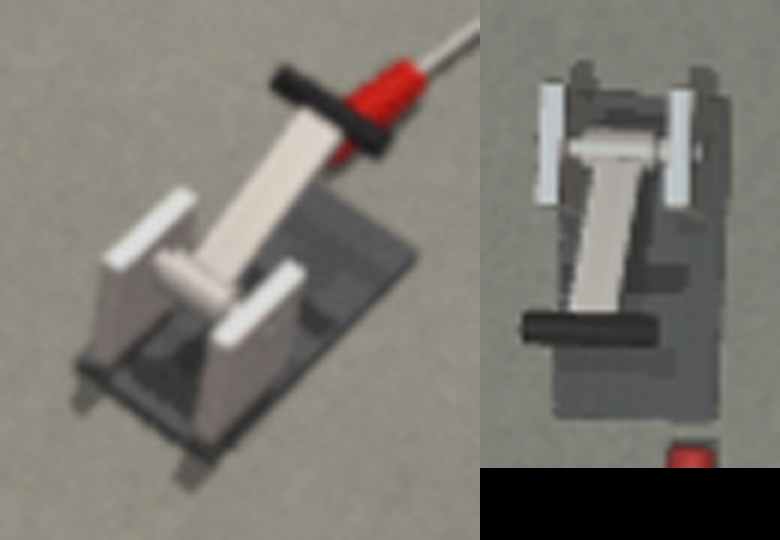

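Call:
{"name": "send_rows", "arguments": {"plan": [[87, 0, 0, 0, 0, 0, 0.125], [87, 0, 0, 0, 0, 0, 0.125], [87, 30, -23, 0, 0, 0, 0], [87, 38, -29, 0, 0, 0, 0], [87, 38, -29, 0, 0, 0, 0], [87, 38, -29, 0, 0, 0, 0], [87, 38, -29, 0, 0, 0, 0], [87, 38, -29, 0, 0, 0, 0], [87, 38, -29, 0, 0, 0, 0], [87, 38, -29, 0, 0, 0, 0], [87, 38, -29, 0, 0, 0, 0], [87, 38, -29, 0, 0, 0, 0]], "grip_force": 12}}

```text
time_s: 2.3
tool_pos: [0.5341, -0.3447, 0.2229]
tool_rot: [180.0, -0.0, -0.0]
force: [1.2, -0.8, -0.1]
grip_width: 0.0868
```

Call:
{"name": "send_rows", "arguments": {"plan": [[87, 35, -25, 20, 0, 0, 0], [87, 35, -25, 30, 0, 0, 0], [87, 8, -7, 40, 0, 0, 0], [87, 0, 0, 20, 0, 0, 0], [87, 0, 0, 0, 0, 0, 0], [87, 0, 0, 0, 0, 0, 0]]}}

```text
time_s: 2.9
tool_pos: [0.6091, -0.2908, 0.1144]
tool_rot: [180.0, -0.0, -0.1]
force: [-0.2, -0.5, 0.2]
grip_width: 0.0868
```

```bash
python3 - <<'E'
from h import *
o=env.get_obs(); p=o['tool_pos']; print(o['time_s'],p,o['tool_rot'],o['force'])
R=[]
for c in('top','scene'):
    im=env.read_camera(c)[:,:,::-1]; cv2.imwrite(f"pics/{c}1.png",im)
    u,v=proj(c,[p])[0]; print(c,'tcp px',u,v)
    x0,y0=int(u)-24,int(v)-30
    b=cv2.resize(im[y0:y0+60,x0:x0+48],None,fx=8,fy=8,interpolation=cv2.INTER_CUBIC)
    # predicted finger tip centres (gap 87mm along y) and TCP
    for q in [[0,0,0],[0,.0435,0],[0,-.0435,0]]:
        a=(proj(c,[np.array(p)+q])[0]-[x0,y0]+.5)*8; cv2.drawMarker(b,tuple(int(w) for w in a),(0,0,255),0,14,1)
    R.append(b)
cv2.imwrite("pics/m1.png",np.hstack(R))
E
```

```text
2.9 [ 0.60906013 -0.29076467  0.1144214 ] [ 1.79974898e+02 -2.73542590e-03 -5.27475131e-02] [-0.21533421 -0.46180337  0.21997246]
top tcp px 377.65265828267843 191.48198390858985
scene tcp px 208.36035277158004 170.78775825600405
```

View pics/m1.png

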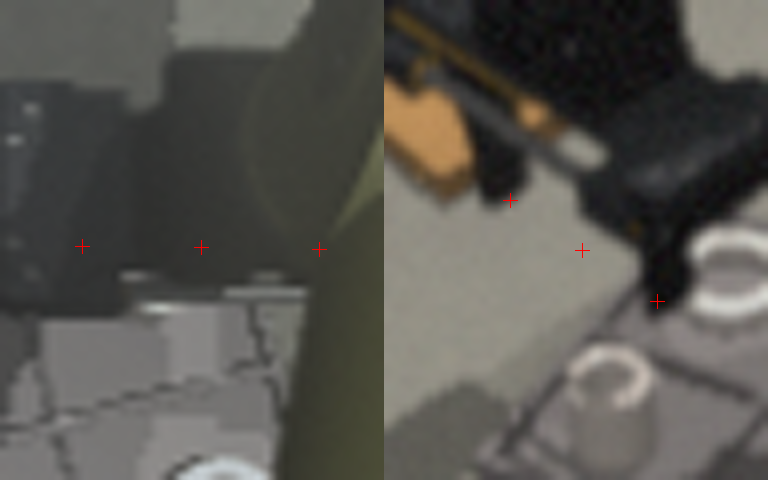

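Call:
{"name": "send_rows", "arguments": {"plan": [[87, 0, -3, 30, 0, 0, 0], [87, 0, 0, 30, 0, 0, 0], [87, 0, 0, 20, 0, 0, 0], [87, 0, 0, 11, 0, 0, 0], [60, 0, 0, 0, 0, 0, 0], [50, 0, 0, 0, 0, 0, 0], [42, 0, 0, 0, 0, 0, 0], [34, 0, 0, 0, 0, 0, 0], [30, 0, 0, 0, 0, 0, 0], [30, 0, 0, 0, 0, 0, 0], [30, 0, 0, 0, 0, 0, 0]], "grip_force": 6}}

```text
time_s: 4.1
tool_pos: [0.6092, -0.2872, 0.0231]
tool_rot: [180.0, -0.0, -0.0]
force: [0.8, 0.1, 0.7]
grip_width: 0.0391
```

Call:
{"name": "send_rows", "arguments": {"plan": [[30, 0, 0, 0, 0, 0, 0], [30, 0, 0, 0, 0, 0, 0], [30, 0, 0, 0, 0, 0, 0], [30, 0, 0, 0, 0, 0, 0], [30, 0, 0, 0, 0, 0, 0]]}}

```text
time_s: 4.6
tool_pos: [0.6092, -0.2873, 0.0231]
tool_rot: [180.0, -0.0, -0.0]
force: [-0.9, -0.3, 1.2]
grip_width: 0.0362
```

Call:
{"name": "send_rows", "arguments": {"plan": [[65, 0, 0, 0, 0, 0, 0], [65, 0, 0, 0, 0, 0, 0], [65, 0, 0, 0, 0, 0, 0], [65, 0, 0, 0, 0, 0, 0], [65, 0, 0, 0, 0, 0, 0.14], [65, 0, 0, 0, 0, 0, 0.14], [65, 0, 0, 0, 0, 0, 0.14], [65, 0, 0, 0, 0, 0, 0.14], [65, 0, 0, 0, 0, 0, 0.14], [65, 0, 0, 0, 0, 0, 0.14], [65, 0, 0, 0, 0, 0, 0.14], [65, 0, 0, 0, 0, 0, 0.14]]}}

```text
time_s: 5.8
tool_pos: [0.6091, -0.2869, 0.0228]
tool_rot: [180.0, 0.0, -64.5]
force: [0.5, 0.6, -0.5]
grip_width: 0.0651
```

Call:
{"name": "send_rows", "arguments": {"plan": [[65, 0, 0, 0, 0, 0, 0.15], [65, 0, 0, 0, 0, 0, 0.15], [65, 0, 0, 0, 0, 0, 0.15], [50, 0, 0, 0, 0, 0, 0], [30, 0, 0, 0, 0, 0, 0], [30, 0, 0, 0, 0, 0, 0], [30, 0, 0, 0, 0, 0, 0], [30, 0, 0, 0, 0, 0, 0], [30, 0, 0, 0, 0, 0, 0], [30, 0, 0, 0, 0, 0, 0], [30, 0, 0, 0, 0, 0, 0], [30, 0, 0, 0, 0, 0, 0]]}}

```text
time_s: 7.0
tool_pos: [0.609, -0.2872, 0.0229]
tool_rot: [180.0, -0.0, -90.0]
force: [0.5, 1.0, -0.8]
grip_width: 0.0369
```

Call:
{"name": "send_rows", "arguments": {"plan": [[30, 0, 0, 0, 0, 0, 0], [30, 0, 0, 0, 0, 0, 0], [30, 0, 0, 0, 0, 0, 0], [70, 0, 0, 0, 0, 0, 0], [70, 0, 0, 0, 0, 0, 0], [70, 0, 0, 0, 0, 0, 0], [70, 0, 0, -20, 0, 0, 0], [70, 0, 0, -40, 0, 0, 0], [70, 0, 0, -40, 0, 0, 0], [70, 30, 30, 0, 0, 0, 0], [70, 35, 35, 0, 0, 0, 0], [70, 35, 35, 0, 0, 0, 0]]}}

```text
time_s: 8.2
tool_pos: [0.5085, -0.3879, 0.1237]
tool_rot: [-179.9, -0.0, -89.9]
force: [0.0, -0.8, -0.7]
grip_width: 0.0701
```

Call:
{"name": "send_rows", "arguments": {"plan": [[70, 35, 35, 0, 0, 0, 0], [70, 35, 35, 0, 0, 0, 0], [70, 0, 0, 0, 0, 0, 0]]}}

```text
time_s: 8.5
tool_pos: [0.4305, -0.4652, 0.1236]
tool_rot: [179.8, -0.3, -90.7]
force: [-1.3, -0.7, 0.6]
grip_width: 0.07
```

```bash
python3 - <<'E'
from h import *
print(env.get_obs()['tool_pos'])
f=8
def blob(c,x0,y0,x1,y1,th,z):
    b=cv2.resize(I[y0:y1,x0:x1],None,fx=f,fy=f,interpolation=cv2.INTER_CUBIC)
    m=(b>th).astype(np.uint8); cs,_=cv2.findContours(m,cv2.RETR_EXTERNAL,cv2.CHAIN_APPROX_NONE)
    e=cv2.fitEllipse(max(cs,key=cv2.contourArea))
    uv=((np.array(e[0])+.5)/f-.5)+[x0,y0]
    print(c,th,'uv',uv.round(2),'ax',np.round(np.array(e[1])/f,1),'pos',onplane(c,uv,z)[0].round(4))
B=[]
for c,t,s in(('top',(363,186,383,207),(258,190,304,230)),('scene',(203,180,222,200),(264,216,306,250))):
    im=env.read_camera(c); cv2.imwrite(f"pics/{c}2.png",im[:,:,::-1]); I=cv2.cvtColor(im,cv2.COLOR_RGB2GRAY)
    for th in(155,170): blob(c,*t,th,.045)
    for th in(160,180): blob(c,*s,th,.02)
    B.append(im[150:270,180:420,::-1])
cv2.imwrite("pics/m2.png",cv2.resize(np.vstack(B),None,fx=2.5,fy=2.5,interpolation=cv2.INTER_CUBIC))
E
```

```text
[ 0.43045793 -0.46524492  0.12364066]
top 155 uv [372.37 194.09] ax [11.  11.3] pos [ 0.6109 -0.2902  0.045 ]
top 170 uv [372.29 194.1 ] ax [10.5 10.7] pos [ 0.6109 -0.2899  0.045 ]
top 160 uv [280.24 207.2 ] ax [30.6 31.2] pos [ 0.569  -0.0069  0.02  ]
top 180 uv [280.23 207.21] ax [29.9 30. ] pos [ 0.569  -0.0069  0.02  ]
scene 155 uv [212.12 186.85] ax [ 7.8 10.7] pos [ 0.6079 -0.2841  0.045 ]
scene 170 uv [212.12 186.85] ax [ 7.2 10.3] pos [ 0.608  -0.2841  0.045 ]
scene 160 uv [284.05 229.75] ax [25.  31.9] pos [5.693e-01 1.000e-04 2.000e-02]
scene 180 uv [284.05 229.77] ax [24.1 30.8] pos [5.694e-01 2.000e-04 2.000e-02]
```

View pics/m2.png

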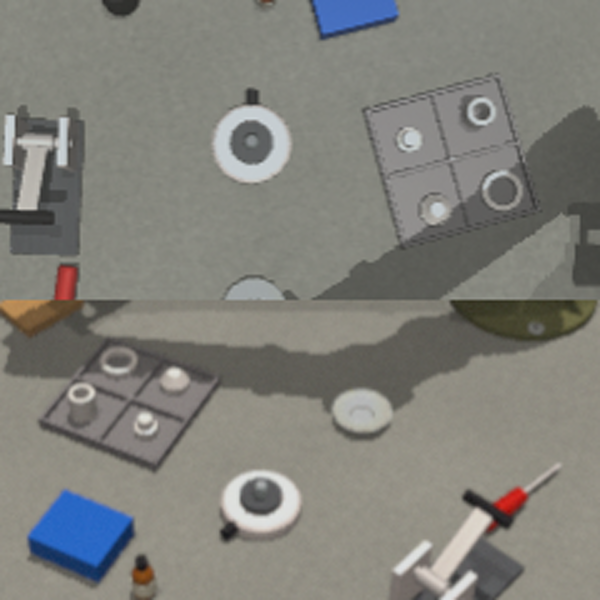

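```bash
python3 - <<'E'
from h import *
f=8
for c,(x0,y0,x1,y1) in(('top',(268,194,292,219)),('scene',(271,217,297,240))):
    I=cv2.cvtColor(cv2.imread(f"pics/{c}2.png"),cv2.COLOR_BGR2GRAY)
    b=cv2.resize(I[y0:y1,x0:x1],None,fx=f,fy=f,interpolation=cv2.INTER_CUBIC)
    for th in(110,125,140,155):
        cs,_=cv2.findContours((b<th).astype(np.uint8),cv2.RETR_EXTERNAL,cv2.CHAIN_APPROX_NONE)
        e=cv2.fitEllipse(max(cs,key=cv2.contourArea)); uv=((np.array(e[0])+.5)/f-.5)+[x0,y0]
        print(c,th,uv.round(2),np.round(np.array(e[1])/f,1),onplane(c,uv,.03)[0].round(4), proj(c,[[.609,-.2872,.045]]))
E
```

```text
top 110 [280.02 206.52] [15.7 16.5] [ 0.5701 -0.0062  0.03  ] [[371.4212696  194.68644996]]
top 125 [280.05 206.52] [16.2 17. ] [ 0.5701 -0.0063  0.03  ] [[371.4212696  194.68644996]]
top 140 [280.07 206.51] [16.7 17.3] [ 0.5701 -0.0064  0.03  ] [[371.4212696  194.68644996]]
top 155 [280.09 206.52] [17.2 17.7] [ 0.5701 -0.0065  0.03  ] [[371.4212696  194.68644996]]
scene 110 [283.78 228.86] [12.9 16.2] [0.5735 0.0027 0.03  ] [[211.24730537 186.56548104]]
scene 125 [283.82 228.74] [13.5 16.7] [0.573  0.0025 0.03  ] [[211.24730537 186.56548104]]
scene 140 [283.83 228.64] [14. 17.] [0.5727 0.0022 0.03  ] [[211.24730537 186.56548104]]
scene 155 [283.85 228.3 ] [15.  17.1] [0.5716 0.0013 0.03  ] [[211.24730537 186.56548104]]
```

Call:
{"name": "send_rows", "arguments": {"plan": [[70, -35, -35, 0, 0, 0, 0], [70, -35, -35, 0, 0, 0, 0], [70, -35, -35, 0, 0, 0, 0], [70, -35, -35, 0, 0, 0, 0], [70, -30, -30, 0, 0, 0, 0], [70, 0, 0, 0, 0, 0, 0], [70, 0, 0, 0, 0, 0, 0], [70, 0, 0, 0, 0, 0, 0]]}}

```text
time_s: 9.4
tool_pos: [0.6089, -0.2869, 0.1228]
tool_rot: [180.0, -0.0, -89.9]
force: [-0.6, 0.3, -0.1]
grip_width: 0.0699
```

Call:
{"name": "send_rows", "arguments": {"plan": [[70, 0, 0, 40, 0, 0, 0], [70, 0, 0, 40, 0, 0, 0], [70, 0, 0, 20, 0, 0, 0], [50, 0, 0, 0, 0, 0, 0], [30, 0, 0, 0, 0, 0, 0], [30, 0, 0, 0, 0, 0, 0], [30, 0, 0, 0, 0, 0, 0], [30, 0, 0, 0, 0, 0, 0], [30, 0, 0, 0, 0, 0, 0], [30, 0, 0, 0, 0, 0, 0], [30, 0, 0, 0, 0, 0, 0]], "grip_force": 25}}

```text
time_s: 10.5
tool_pos: [0.6097, -0.2875, 0.0243]
tool_rot: [-179.9, -0.0, -90.0]
force: [-0.7, 1.0, 5.7]
grip_width: 0.0355
```

Call:
{"name": "send_rows", "arguments": {"plan": [[30, 0, 0, 0, 0, 0, 0], [30, 0, 0, 0, 0, 0, 0], [30, 0, 0, 0, 0, 0, 0], [30, 0, 0, -10, 0, 0, 0], [30, 0, 0, -30, 0, 0, 0], [30, 0, 0, -30, 0, 0, 0], [30, 0, 0, -30, 0, 0, 0], [30, 0, 0, 0, 0, 0, 0], [30, 0, 0, 0, 0, 0, 0]]}}

```text
time_s: 11.4
tool_pos: [0.6094, -0.287, 0.1235]
tool_rot: [-179.9, -0.0, -90.0]
force: [-0.6, -0.2, -1.6]
grip_width: 0.0359
```

Call:
{"name": "send_rows", "arguments": {"plan": [[30, -20, 3, 0, 0, 0, 0], [30, -35, 5, 0, 0, 0, 0], [30, -35, 5, 0, 0, 0, 0], [30, -35, 5, 0, 0, 0, 0], [30, -35, 5, 0, 0, 0, 0], [30, -35, 5, 0, 0, 0, 0], [30, -35, 5, 0, 0, 0, 0], [30, -35, 5, 0, 0, 0, 0], [30, -18, 2, 15, 0, 0, 0], [30, 0, 0, 15, 0, 0, 0], [30, 0, 0, 10, 0, 0, 0], [30, 0, 0, 0, 0, 0, 0]]}}

```text
time_s: 12.6
tool_pos: [0.5744, -0.021, 0.0748]
tool_rot: [179.5, 0.5, -89.5]
force: [-0.5, -0.4, -1.1]
grip_width: 0.0357
```

```bash
python3 - <<'E'
from h import *
o=env.get_obs(); p=np.array(o['tool_pos']); print(o['time_s'],p,o['tool_rot'],o['force'])
R=[]
for c in('top','scene'):
    im=env.read_camera(c)[:,:,::-1]
    x0,y0=(256,184) if c=='top' else (260,196)
    b=cv2.resize(im[y0:y0+60,x0:x0+48],None,fx=8,fy=8,interpolation=cv2.INTER_CUBIC); R.append(b)
cv2.imwrite("pics/m3.png",np.hstack(R))
E
```

```text
12.6 [ 0.57435198 -0.02101021  0.07476066] [179.47196503   0.51348779 -89.54103504] [-0.48222278 -0.4117346  -1.11714102]
```

View pics/m3.png

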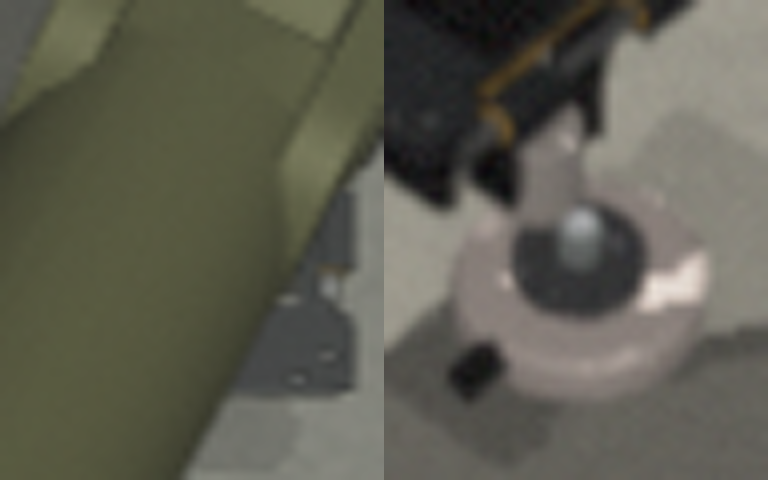

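Call:
{"name": "send_rows", "arguments": {"plan": [[30, 0, 0, 0, 0, 0, 0], [30, 0, 0, 0, 0, 0, 0]]}}

```text
time_s: 12.9
tool_pos: [0.5766, -0.0197, 0.0773]
tool_rot: [179.7, 0.6, -89.4]
force: [-0.0, 0.1, -0.7]
grip_width: 0.0358
```

```bash
cat >> h.py <<'E'
from scipy.spatial.transform import Rotation as Ro
def go(pos,rpy):
    o=env.get_obs(); C=Ro.from_euler('xyz',o['tool_rot'],degrees=True); D=Ro.from_euler('xyz',rpy,degrees=True)
    print('t',o['time_s'],'q',np.round(o['qpos'],1),'pos',np.round(o['tool_pos'],4),'rot',np.round(o['tool_rot'],2),'F',np.round(o['force'],1),'w',round(o['grip_width'],4))
    print('shift mm',(C.inv().apply(np.array(pos)-o['tool_pos'])*1000).round(1),'turn',(C.inv()*D).as_rotvec().round(4))
E
python3 -c "
from h import *
go([.569,-.0035,.076],[180,0,-90])"
```

```text
t 12.9 q [ -54.3   32.2   69.3  104.9  -33.3   67.  -153.1] pos [ 0.5766 -0.0197  0.0773] rot [179.74   0.6  -89.43] F [-0.   0.1 -0.7] w 0.0358
shift mm [-16.3   7.5   1.5] turn [0.0047 0.0104 0.0099]
```

Call:
{"name": "send_rows", "arguments": {"plan": [[30, 0, 0, -20, 0, 0, 0], [30, 0, 0, 0, 0, 0, -0.14], [30, 0, 0, 0, 0, 0, -0.14], [30, 0, 0, 0, 0, 0, -0.14], [30, 0, 0, 0, 0, 0, -0.14], [30, 0, 0, 0, 0, 0, -0.14], [30, 0, 0, 0, 0, 0, -0.14], [30, 0, 0, 0, 0, 0, -0.14], [30, 0, 0, 0, 0, 0, -0.14], [30, 0, 0, 0, 0, 0, -0.14], [30, 0, 0, 0, 0, 0, -0.14], [30, 0, 0, 0, 0, 0, -0.14]]}}

```text
time_s: 14.1
tool_pos: [0.5766, -0.0195, 0.0971]
tool_rot: [-179.4, 0.3, -0.8]
force: [0.3, 0.2, -1.1]
grip_width: 0.0358
```

Call:
{"name": "send_rows", "arguments": {"plan": [[30, 0, 0, 0, 0, 0, 0], [30, 0, 0, 0, 0, 0, 0]]}}

```text
time_s: 14.3
tool_pos: [0.5765, -0.0194, 0.0969]
tool_rot: [-179.4, 0.3, -1.3]
force: [-0.6, 0.6, -1.1]
grip_width: 0.0358
```

```bash
python3 -c "
from h import *
go([.569,-.0035,.076],[180,0,0])"
```

```text
t 14.3 q [-43.3  21.   51.6 103.6 -18.7  64.6 -76.5] pos [ 0.5765 -0.0194  0.0969] rot [-179.41    0.32   -1.34] F [-0.6  0.6 -1.1] w 0.0358
shift mm [ -7.7 -15.5  21.1] turn [-0.0103  0.0055 -0.0233]
```

Call:
{"name": "send_rows", "arguments": {"plan": [[30, 0, 0, 0, -0.01, 0.006, -0.023], [30, -4, -8, 0, 0, 0, 0], [30, -4, -8, 10, 0, 0, 0], [30, 0, 0, 10, 0, 0, 0], [30, 0, 0, 0, 0, 0, 0], [30, 0, 0, 0, 0, 0, 0], [30, 0, 0, 0, 0, 0, 0]]}}

```text
time_s: 15.0
tool_pos: [0.5684, -0.0035, 0.0766]
tool_rot: [180.0, -0.0, 0.2]
force: [-0.3, 0.6, -1.0]
grip_width: 0.036
```

```bash
python3 - <<'E'
from h import *
go([.569,-.0035,.076],[180,0,0])
im=env.read_camera('scene')[:,:,::-1]; x0,y0=256,190
b=cv2.resize(im[y0:y0+60,x0:x0+60],None,fx=9,fy=9,interpolation=cv2.INTER_CUBIC)
p=np.array(env.get_obs()['tool_pos'])
for q,col in[(p-[0,0,.018],(0,0,255)),([.569,-.0035,.048],(0,255,0)),([.569,-.0035,.03],(255,0,0))]:
    a=(proj('scene',[q])[0]-[x0,y0]+.5)*9; cv2.drawMarker(b,tuple(int(w) for w in a),col,0,14,1)
cv2.imwrite("pics/m4.png",b)
E
```

```text
t 15.0 q [-45.1  21.   50.9 106.1 -18.4  61.6 -77. ] pos [ 0.5684 -0.0035  0.0766] rot [ 1.7997e+02 -0.0000e+00  1.7000e-01] F [-0.3  0.6 -1. ] w 0.036
shift mm [ 0.6 -0.   0.6] turn [ 0.0005 -0.0001  0.003 ]
```

View pics/m4.png

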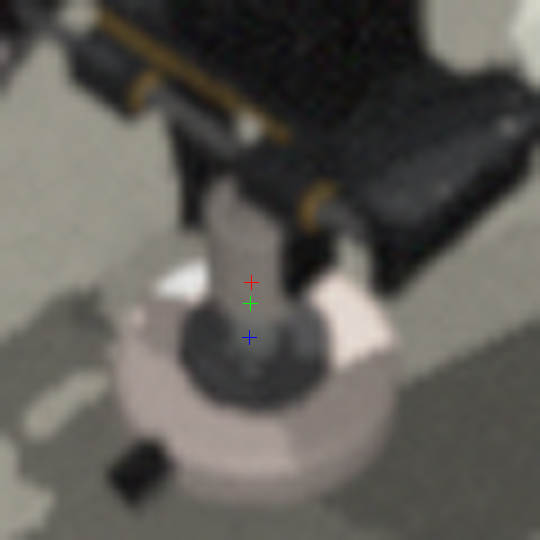

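Call:
{"name": "send_rows", "arguments": {"plan": [[30, 0, 0, 6, 0, 0, 0], [30, 0, 0, 6, 0, 0, 0], [30, 0, 0, 3, 0, 0, 0], [30, 0, 0, 0, 0, 0, 0], [30, 0, 0, 0, 0, 0, 0]]}}

```text
time_s: 15.55
tool_pos: [0.5681, -0.0031, 0.0614]
tool_rot: [180.0, 0.0, 0.2]
force: [0.1, -0.5, -1.0]
grip_width: 0.0356
```

Call:
{"name": "send_rows", "arguments": {"plan": [[30, 0, 0, 3, 0, 0, 0], [30, 0, 0, 3, 0, 0, 0], [30, 0, 0, 3, 0, 0, 0], [30, 0, 0, 1, 0, 0, 0], [30, 0, 0, 0, 0, 0, 0], [30, 0, 0, 0, 0, 0, 0]]}}

```text
time_s: 16.15
tool_pos: [0.5682, -0.003, 0.0515]
tool_rot: [180.0, 0.0, 0.2]
force: [-0.3, -0.7, -0.7]
grip_width: 0.0357
```

Sliding over the post with no contact force; continue to the seat.

Call:
{"name": "send_rows", "arguments": {"plan": [[30, 0, 0, 1, 0, 0, 0], [30, 0, 0, 1, 0, 0, 0], [30, 0, 0, 1, 0, 0, 0], [30, 0, 0, 0, 0, 0, 0]]}}

```text
time_s: 16.55
tool_pos: [0.5683, -0.003, 0.0493]
tool_rot: [-180.0, 0.0, 0.2]
force: [-2.4, 0.2, 5.2]
grip_width: 0.0357
```

Call:
{"name": "send_rows", "arguments": {"plan": [[30, 0, 0, 1, 0, 0, 0], [30, 0, 0, 0.5, 0, 0, 0], [30, 0, 0, 0, 0, 0, 0]]}}

```text
time_s: 16.85
tool_pos: [0.5684, -0.003, 0.0492]
tool_rot: [-179.9, 0.0, 0.2]
force: [-6.4, 1.0, 16.5]
grip_width: 0.0359
```

Call:
{"name": "send_rows", "arguments": {"plan": [[30, 0, 0, -1, 0, 0, 0], [38, 0, 0, 0, 0, 0, 0], [45, 0, 0, 0, 0, 0, 0], [60, 0, 0, 0, 0, 0, 0], [70, 0, 0, 0, 0, 0, 0], [70, 0, 0, 0, 0, 0, 0], [70, 0, 0, -20, 0, 0, 0], [70, 0, 0, -40, 0, 0, 0], [70, 0, 0, -40, 0, 0, 0], [70, 0, 0, -30, 0, 0, 0], [70, 0, 0, 0, 0, 0, 0], [70, 0, 0, 0, 0, 0, 0]]}}

```text
time_s: 18.05
tool_pos: [0.5684, -0.0028, 0.1782]
tool_rot: [-180.0, -0.0, 0.2]
force: [-0.4, 0.3, -0.5]
grip_width: 0.0701
```

```bash
python3 - <<'E'
from h import *
go([.462,.249,.170],[180,0,0])
im=env.read_camera('scene')[:,:,::-1]; x0,y0=240,170
b=cv2.resize(im[y0:y0+120,x0:x0+160],None,fx=5,fy=5,interpolation=cv2.INTER_CUBIC)
cv2.imwrite("pics/m5.png",b)
# lever bar ends (bar axis) observed in scene0 crop /6 + (320,215): compare with predicted model
for y in(.283,.2174): print(proj('scene',[[.469,y,.1203]]),proj('top',[[.469,y,.1203]]))
E
```

```text
t 18.05 q [-49.2  14.   54.3 100.1 -12.   72.  -81.8] pos [ 0.5684 -0.0028  0.1782] rot [-1.7996e+02 -4.0000e-02  2.2000e-01] F [-0.4  0.3 -0.5] w 0.0701
shift mm [-105.5 -252.2    8.4] turn [-0.0007 -0.0007  0.0039]
[[382.3190161  238.55294169]] [[178.9888598 236.7185174]]
[[363.51052096 226.61277115]] [[201.64635566 237.072171  ]]
```

View pics/m5.png

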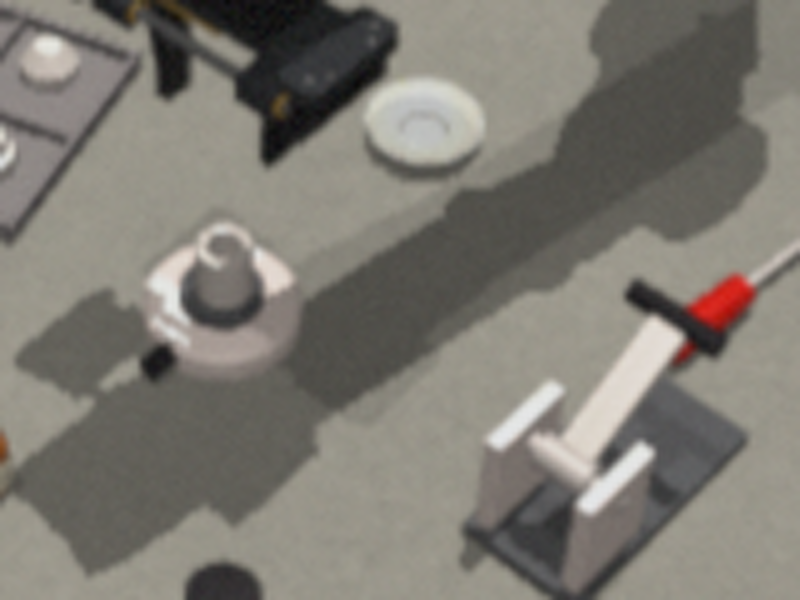

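Call:
{"name": "send_rows", "arguments": {"plan": [[0, -8, -20, 0, 0, 0, 0], [0, -13, -32, 0, 0, 0, 0], [0, -13, -32, 0, 0, 0, 0], [0, -13, -32, 0, 0, 0, 0], [0, -13, -32, 0, 0, 0, 0], [0, -13, -32, 0, 0, 0, 0], [0, -13, -32, 0, 0, 0, 0], [0, -13, -32, 0, 0, 0, 0], [0, -5, -10, 0, 0, 0, 0], [0, 0, 0, 0, 0, 0, 0], [0, 0, 0, 0, 0, 0, 0], [0, 0, 0, 0, 0, 0, 0]]}}

```text
time_s: 19.3
tool_pos: [0.4641, 0.2484, 0.1777]
tool_rot: [179.9, 0.0, 0.0]
force: [0.8, 0.4, -0.3]
grip_width: 0.0001
```

```bash
python3 - <<'E'
from h import *
go([.464,.251,.145],[180,0,0])
print(onplane('scene',[(375,233.6)],.1203), onplane('top',[(190.3,236.5)],.1203))
E
```

```text
t 19.3 q [ -73.1    5.5   44.8  105.5   -4.    70.8 -117.1] pos [0.4641 0.2484 0.1777] rot [1.7994e+02 2.0000e-02 3.0000e-02] F [ 0.8  0.4 -0.3] w 0.0001
shift mm [-0.1 -2.6 32.7] turn [0.001  0.0004 0.0005]
[[0.46807417 0.25711665 0.1203    ]] [[0.47013843 0.25025396 0.1203    ]]
```

Call:
{"name": "send_rows", "arguments": {"plan": [[0, 0, -5, 15, 0, 0, 0], [0, 0, 0, 15, 0, 0, 0], [0, 0, 0, 12, 0, 0, 0], [0, 0, 0, 0, 0, 0, 0], [0, 0, 0, 4, 0, 0, 0], [0, 0, 0, 4, 0, 0, 0], [0, 0, 0, 0, 0, 0, 0], [0, 0, 0, 0, 0, 0, 0]]}}

```text
time_s: 20.1
tool_pos: [0.4637, 0.2557, 0.1287]
tool_rot: [-180.0, -0.0, 0.2]
force: [-0.0, -0.9, 3.3]
grip_width: 0.0003
```

Call:
{"name": "send_rows", "arguments": {"plan": [[0, -1, 0, 5, 0, 0, 0], [0, -1, 0, 5, 0, 0, 0], [0, -1, 0, 5, 0, 0, 0], [0, -1, 0, 5, 0, 0, 0], [0, -1, 0, 5, 0, 0, 0], [0, -1, 0, 5, 0, 0, 0], [0, 0, 0, 5, 0, 0, 0], [0, 0, 0, 5, 0, 0, 0], [0, 0, 0, 0, 0, 0, 0], [0, 0, 0, 0, 0, 0, 0]]}}

```text
time_s: 21.1
tool_pos: [0.4561, 0.2564, 0.0884]
tool_rot: [-179.9, 0.1, 0.3]
force: [-4.2, 0.3, 6.2]
grip_width: 0.0006
```

Call:
{"name": "send_rows", "arguments": {"plan": [[0, -1, 0, 3, 0, 0, 0], [0, -1, 0, 3, 0, 0, 0], [0, 0, 0, 3, 0, 0, 0], [0, 0, 0, 1, 0, 0, 0], [0, 0, 0, 0, 0, 0, 0], [0, 0, 0, 0, 0, 0, 0]]}}

```text
time_s: 21.7
tool_pos: [0.4549, 0.2565, 0.0788]
tool_rot: [-179.9, 0.0, 0.2]
force: [-2.9, -0.1, 6.8]
grip_width: 0.0004
```

```bash
python3 - <<'E'
from h import *
go([.456,.254,.078],[180,0,0])
im=env.read_camera('scene')[:,:,::-1]; x0,y0=265,190
b=cv2.resize(im[y0:y0+110,x0:x0+140],None,fx=5.4,fy=5.4,interpolation=cv2.INTER_CUBIC)
cv2.imwrite("pics/m6.png",b)
E
```

```text
t 21.7 q [ -71.6   12.1   43.6  112.1   -9.7   59.4 -113.4] pos [0.4549 0.2565 0.0788] rot [-1.7991e+02  5.0000e-02  2.4000e-01] F [-2.9 -0.1  6.8] w 0.0004
shift mm [1.  2.5 0.8] turn [-0.0016  0.0009  0.0042]
```

View pics/m6.png

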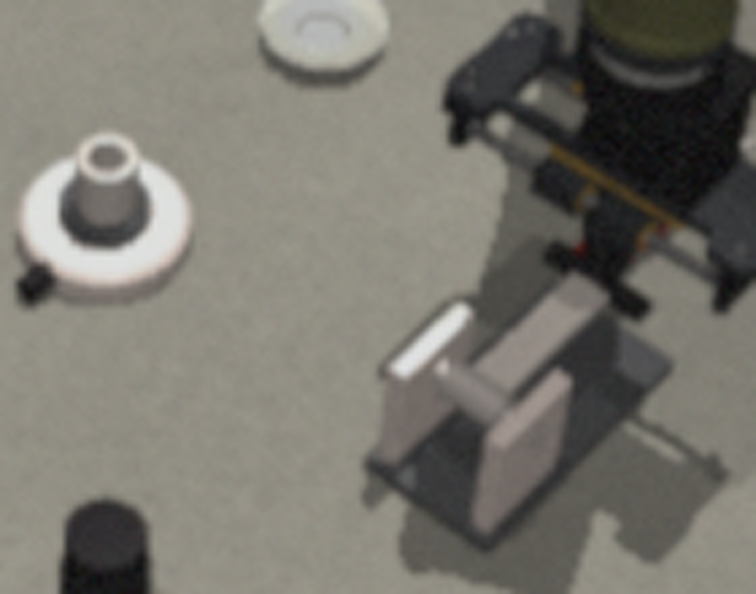

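Call:
{"name": "send_rows", "arguments": {"plan": [[0, 0, 0, 0, 0, 0, 0], [0, 0, 0, 0, 0, 0, 0], [0, 0, 0, 0, 0, 0, 0], [0, 0, 0, 0, 0, 0, 0], [0, 0, 0, 0, 0, 0, 0], [0, 0, 0, 0, 0, 0, 0]]}}

```text
time_s: 22.35
tool_pos: [0.4549, 0.2565, 0.0789]
tool_rot: [-179.9, 0.1, 0.2]
force: [-3.2, -0.5, 5.7]
grip_width: 0.0006
```

```bash
python3 -c "
from cell import env
print(env.sign_off())"
```

```text
the job is handed in; nothing more can be done
None
```

The tube is on the curing station's seat and released, and I handed the job in at about 22 s with the closed fingers still holding the lever level.

- **Tube:** I centred it in the tray with two light squeezes at right angles, then gripped it and lowered it over the glass post. It met no resistance until it touched the seat. The contact height put its lower end at about 30 mm, which is the seat height, and the picture after release shows it standing upright.
- **Lever:** I pressed the crossbar from above in small steps. The fingertips settled at z = 78.9 mm, against 78 mm for exactly level. The upward force was 5.7–6.8 N, against 7 N nominal. The fingers never went below that height, so the lever stayed well short of the trip angle.

**Checks that disagreed:**
- The two cameras differed by about 6 mm in y. I resolved this using the tube's gripped position.
- Near the station, a move with the hand turned 90° fell short because two joints were close to their limits. I turned the hand back and corrected the position before lowering the tube.
- While holding the lever there is a steady sideways force of about 3 N along x, probably friction on the bar.
- I did not re-measure the other parts and bystanders at the end. None looked moved in the pictures I viewed.

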